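# Third hand: hold the rail bracket against the boiler plinth's sprung pad

### The job

Of the two cast rail brackets on the tea-kitchen counter, take the one whose socket has the wide bore and try its fit: slide the socket fully down over the stub post. Then lift it off and be a third hand for the colleague who will bolt it on: hold it upright and clear of the counter, its plate flat and centred on the plinth's rubber pad so that the two outlines match, pressing steadily with about 10 N so that the pad sinks about half-way and never bottoms out. Finish while still gripping and pressing, and leave the other bracket, the tea glass, the jar and the screwdriver alone.

Things in the scene. Friction and masses are not known exactly. Their poses are not given: they have to be found in the camera images.
- bracket: the bracket to use: loose aluminium T standing upright, 60 mm tall, 0.25 to 0.4 kg: flat press plate (8 thick, 90 wide), web behind it (12 mm thick, 60 long, for gripping from above), upright socket tube at the web's other end (34 mm outside, 26 mm through bore). Origin: underside, mid-web; +x along the web out through the press face (at x = +38 mm; socket axis at x = -46 mm), y across the web, z up
- bracket_web (a point): middle of the bracket's web, 30 mm above its underside (the grip point); same axes as the bracket
- bracket_face (a point): centre of the bracket's flat press face (+38 mm along bracket x, half-way up); same axes as the bracket
- bracket_bore (a point): centre of the lower mouth of the bracket's socket bore (-46 mm along bracket x, at the underside); same axes as the bracket
- spare_web (a point): middle of the web, 30 mm up, of the other bracket, alike outside but with a narrow 12 mm bore that cannot go over the post: leave it alone
- post_foot (a point): stub post fixed on the counter: upright steel pin, 21 mm diameter, coned tip, rising 48 mm above its round foot flange (70 mm diameter, 6 mm thick). The point is on the post's axis at the flange's top, 6 mm above the counter; a socket slid fully down rests here. z up
- stand: fixed stainless boiler plinth, 260 mm deep (its x), 360 mm wide (its y), 155 mm tall; origin at the centre of its underside on the counter. It carries the rubber pad in the middle of its -x side; its +x is the direction in which to push
- pad_face (a point): centre of the outer face of the rubber pad (90 mm wide, 60 mm tall, like the bracket's plate), 100 mm above the counter, 24 mm proud of the plinth's side when free. +x points into the plinth (push direction), y along the pad's width, z up. Moves with the pad. To match, the bracket's x lies along this x
- pad (a joint): how far the sprung pad is pushed in, m: 0 free, 0.012 bottomed. Stiffness about 1600 N/m: 10 N sinks it about 6 mm, it bottoms at about 19 N
- tea_glass: bystander: empty clear glass, 60 mm across, 80 mm tall; origin under its centre
- jar: bystander: closed jar, 70 mm across, 70 mm tall; origin under its centre
- screwdriver: bystander: screwdriver 190 mm long lying along its own x, about 30 mm thick
Mind the look-alikes: they are no part of the job. What is shaped like the bracket but yellow is not meant.

How it is judged:
By the outcome, as a careful person would: the job done as asked, in the order asked, and still so for the second after the job is handed in, while the arm keeps its last pose, push and grip.
It also fails if it takes over 53 s, if anything falls off the work surface, if the arm or the gripper's body presses on something with over 40 N, if the wrist force passes 120 N, or if a joint passes its speed limit or range.

### The arm

A 7-joint arm with a two-finger parallel gripper is mounted at the origin on the work surface. World frame = base frame: x ahead of the robot, y to its left, z up, the work surface at z = 0. Lengths are in m, angles in rad, forces in N, time in s.
With the tool pointing down it reaches from about 0.4 to 0.875 m from the base axis. Payload 6.5 kg.
Tool frame: the origin (TCP) lies on the centre line of the jaws, within the pads' length; the fingertips stand 17 mm ahead of it and the grasp point (between the pads) lies 2 mm behind it; y points along the fingers, z is the direction in which the jaws open and shut, and the axes are right-handed (so a half turn about y gives the same grasp; the last joint's range is limited). The gripper opens to 88 mm and grips with 3 to 60 N. Pads are 18 mm wide; open, the fingers measure 123 mm over their backs; the gripper's body (75 mm by 187 mm) begins 45 mm behind the grasp point.
Start: joints at [-0.066, 0.536, -0.004, 1.538, 0.003, 1.067, -0.071], TCP at [0.65, 0, 0.256] pointing down, gripper open.
Joint ranges: [-2.7, 2.7], [-0.37, 2.16], [-1.27, 1.26], [0.24, 2.4], [-1.31, 4.45], [0.19, 1.91], [-2.76, 2.76]. Speed limits (rad/s): [2.39, 2.39, 3.14, 3.14, 3.14, 3.14, 3.14].

### API

Orientations are given as a unit quaternion [w, x, y, z].
In Python, from bench import robot, optics, ticket gives the robot as it stands.
- The arm moves only by the tool arm_command, never from a script. Its argument "commands" is a list of rows, each an object with "slide": the shift along the world's x, y, z in m, a list of three; "rotation": the turn, a rotation vector about the world's x, y, z in rad, a list of three; "claw": the finger opening in m, from 0 to 0.0881. A call has 1 to 12 rows; each row shifts and turns the commanded pose from where the row before left it; what a row does not reach is not made up. A row lasts 1/12 s, in which the tool goes at most 41.7 mm and 7.16 degrees, less where a joint would pass 70% of its speed; a pose out of reach is approached as far as the arm can. A call is refused whole if a number of a shift passes 0.0417 or a number of a turn 0.125, either way. A call with a gripper value outside its range is refused whole. The fingers move at their own pace and stop on an object; "newtons" is the grip in N (left out, the last holds). Time passes only in rows, so rows that do not move let the fingers close. It gives the time, the measured TCP pose, the force and the opening at its end, in the units of the state.
- robot.observe(): the state, without advancing time (a new reading comes with each control period).
- optics.get_image(name): name is "scene" or "side" or "wrist"; returns the picture (400x640x3 uint8, red, green, blue); there is no depth.
- optics.camera_info(name): a dict with "vertical_fov" (degrees; the focal length in pixels is half the picture's height over the tangent of half this angle, whatever the lens; pixels are square), "cx", "cy" (the principal point, pixels), "dist" ([k1, k2, p1, p2, k3] as OpenCV has them; the pictures are not rectified), "R" (3x3) and "t" (3): a world point X has camera coordinates R X + t. Camera axes: x right, y down, z forward; pixel columns grow to the right and rows downward; lengths in m; the calibration is good to about 2 mm. A picture is of the moment at which its call begins: read the wrist's pose just before it. camera_info takes no time and is no camera call; for the wrist camera it gives the pose at the moment of the call.
- ticket.hand_in(): hands the job in, once; it reports no verdict.
Trained networks look in the newest picture that a camera, given by its name, has taken for a name from the list of things; names that differ only in an ending like _2 or _b are one class to them, and where a whole thing is asked for, a point or a joint stands for the part that bears it (a point fixed in the world has none). Each returns a list of dicts, best first, with "confidence" (0 to 1); they miss things now and then, are a little off and sometimes report something else, mostly with a low value. They report only what shows in the picture. A call takes as long as a camera call. They do not tell look-alikes from the thing itself.
- optics.look_for(camera, label): "box" ([left, top, width, height] in pixels, round what is visible of it).
- optics.outline_of(camera, label): "region" (400x640 bool, what is visible of it) and "box" ([left, top, width, height] in pixels, round what is visible of it).
- optics.place_of(camera, label): "uv" ([column, row] in pixels: a listed point, or the origin of a listed thing).
The state is a dict: "t": time; "joint_pos": joint angles; "joint_velocities": joint speeds; "joint_torque": joint torques, N m; "eef_pos": TCP position; "eef_rot": TCP orientation; "wrist_force": force on the tool from outside, world axes, zero at the start; "wrist_torque": the same for the moment, N m; "finger_gap": finger opening in m.
Only numpy, scipy, OpenCV 4.12 (cv2) and the standard library are available. Lean on these libraries where they do the work, as an engineer would, in place of code of your own. Each camera call takes 0.05 s, during which the arm holds its last target.

## Working session

There is one attempt and no reset: what is moved stays moved. The work goes in short steps, Python scripts to look and compute and a tool call to move; the robot and the scene stay as the last step left them, time stands still between calls to the robot, and variables do not carry over. Pictures are saved under pics/ and viewed, and the job is handed in when it is done.

Besides the shell and the picture viewer there is one more tool, called after "Request:" as name([rows], argument=value, ...), one row to a line, values as JSON. arm_command: Moves the arm, as the interface text tells. Its arguments: {"type":"object","properties":{"commands":{"type":"array"},"newtons":{"type":"number"}},"required":["commands"]}

```bash
mkdir -p pics; cat > h.py <<'E'
import numpy as np, cv2
from bench import robot, optics, ticket
def K(ci):
    f=200/np.tan(np.radians(ci['vertical_fov'])/2)
    return np.array([[f,0,ci['cx']],[0,f,ci['cy']],[0,0,1.]])
def proj(ci,X):
    r,_=cv2.Rodrigues(np.array(ci['R'],float))
    return cv2.projectPoints(np.atleast_2d(np.array(X,float)),r,np.array(ci['t'],float),K(ci),np.array(ci['dist'],float))[0][:,0]
def ray(ci,uv):
    n=cv2.undistortPoints(np.array(uv,float).reshape(-1,1,2),K(ci),np.array(ci['dist'],float))[:,0]
    R=np.array(ci['R']);t=np.array(ci['t'])
    return -R.T@t,(np.c_[n,np.ones(len(n))])@R
def onz(ci,uv,z):
    o,d=ray(ci,uv); return o+d*((z-o[2])/d[:,2])[:,None]
def save(n,im): cv2.imwrite(f'pics/{n}.png',np.ascontiguousarray(im[:,:,::-1]))
E
python3 - <<'E'
from h import *
s=robot.observe();print(s)
for c in ['scene','side','wrist']:
    im=optics.get_image(c);save(c+'0',im);ci=optics.camera_info(c);print(c,ci['vertical_fov'],ci['dist'],(-np.array(ci['R']).T@ci['t']).round(3))
E
```

```text
{'t': 0.0, 'joint_pos': array([-0.0661944 ,  0.53717818, -0.00444557,  1.53888355,  0.00259709,
        1.06730418, -0.07117992]), 'joint_velocities': array([ 0.00060941, -0.00221606, -0.00087756,  0.00071759, -0.00101752,
       -0.00110221, -0.00074038]), 'joint_torque': array([-1.69933578e-04, -5.70981932e+01,  9.90184285e-01, -2.51597965e+01,
       -5.62433247e-02,  1.80829730e-02,  2.02785413e-04]), 'eef_pos': array([ 6.49400806e-01, -1.46150241e-05,  2.54827141e-01]), 'eef_rot': array([-0.49955089,  0.50049423, -0.50038696,  0.49956714]), 'wrist_force': array([-0.95880758, -0.22669028, -0.59757305]), 'wrist_torque': array([ 0.03756744, -0.01063989, -0.01993446]), 'finger_gap': 0.08807731939195616}
scene 47.575509522992064 [0.00212018 0.         0.         0.         0.        ] [ 1.319 -0.535  0.801]
side 47.44069129793313 [0.02902945 0.         0.         0.         0.        ] [ 0.306 -1.015  0.715]
wrist 59.07470436569644 [-0.05250897  0.          0.          0.          0.        ] [0.649 0.071 0.384]
```

View pics/scene0.png

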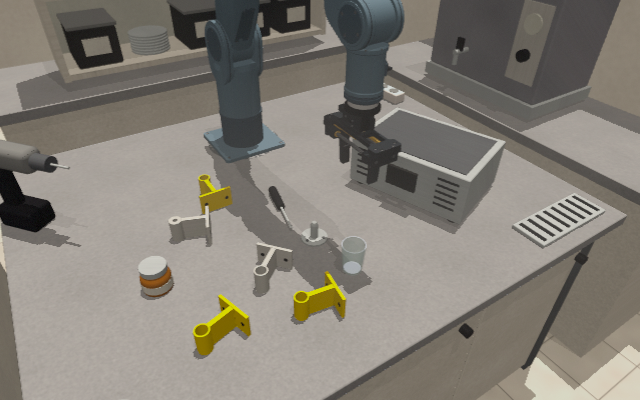

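View pics/side0.png

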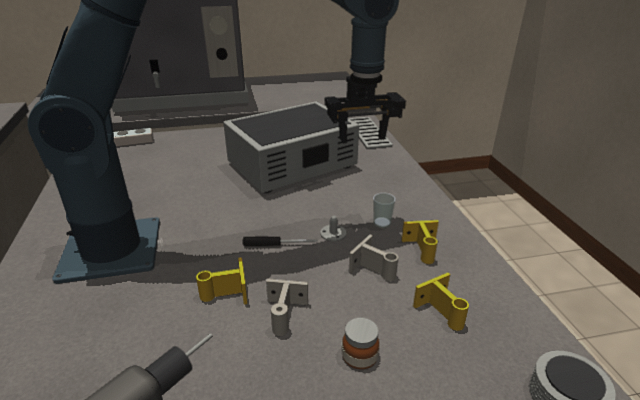

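View pics/wrist0.png

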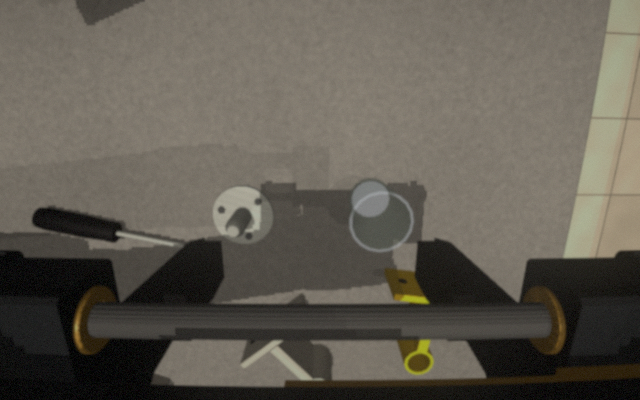

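The scene has two grey brackets: tubes at about (175,228) and (261,275) in scene, and about (280,318) and (390,264) in side. Three yellow ones are decoys. I'll zoom in on the bores and query the networks.

```bash
python3 - <<'E'
from h import *
a=cv2.imread('pics/scene0.png');b=cv2.imread('pics/side0.png')
t=np.vstack([np.hstack([cv2.resize(a[205:255,160:225],(390,300),interpolation=2),cv2.resize(a[235:295,240:305],(390,300),interpolation=2)]),
np.hstack([cv2.resize(b[270:335,255:320],(390,300),interpolation=2),cv2.resize(b[230:285,340:405],(390,300),interpolation=2)])])
cv2.imwrite('pics/zoom0.png',t)
for c in ['scene','side']:
    ci=optics.camera_info(c)
    z={'bracket_web':.03,'bracket_face':.03,'bracket_bore':0,'spare_web':.03,'post_foot':.006,'pad_face':.1,'stand':0,'tea_glass':0,'jar':0,'screwdriver':.015}
    for l in z:
        try: r=optics.place_of(c,l)
        except Exception as e: print(l,e);continue
        for q in r: print(c,l,round(q['confidence'],2),np.round(q['uv'],1),onz(ci,q['uv'],z[l])[0].round(3))
print(robot.observe()['t'])
E
```

```text
scene bracket_web 0.74 [317.8 302.1] [ 0.775 -0.181  0.03 ]
scene bracket_web 0.57 [270.3 265.1] [ 0.621 -0.217  0.03 ]
scene bracket_web 0.57 [211.4 195.7] [ 0.291 -0.231  0.03 ]
scene bracket_web 0.56 [222.  325.4] [ 0.722 -0.381  0.03 ]
scene bracket_face 0.86 [336.6 292.4] [ 0.774 -0.131  0.03 ]
scene bracket_face 0.82 [235.3 315. ] [ 0.712 -0.347  0.03 ]
scene bracket_face 0.77 [275.4 254.6] [ 0.596 -0.19   0.03 ]
scene bracket_face 0.73 [217.7 199.5] [ 0.317 -0.223  0.03 ]
scene bracket_face 0.73 [268.6 265.1] [ 0.619 -0.22   0.03 ]
scene bracket_face 0.54 [351.9 268.6] [ 0.733 -0.06   0.03 ]
scene bracket_bore 0.95 [264.7 285.1] [ 0.645 -0.246  0.   ]
scene bracket_bore 0.83 [207.7 192.4] [ 0.229 -0.222  0.   ]
scene bracket_bore 0.71 [301.3 314.4] [ 0.763 -0.217  0.   ]
scene bracket_bore 0.62 [203.5 349.1] [ 0.733 -0.43   0.   ]
scene bracket_bore 0.21 [269.6 261.9] [ 0.584 -0.201  0.   ]
scene spare_web 0.88 [194.9 227.7] [ 0.399 -0.319  0.03 ]
scene post_foot 0.64 [312.9 235.1] [ 0.561 -0.061  0.006]
scene pad_face 0.78 [398.2 177.7] [0.574 0.206 0.1  ]
scene stand 0.51 [2
[... 890 characters left out ...]
.5] [ 0.76  -0.216  0.   ]
side bracket_bore 0.62 [450.1 321.4] [ 0.723 -0.415  0.   ]
side bracket_bore 0.59 [391.9 275.5] [ 0.656 -0.253  0.   ]
side spare_web 0.73 [291.7 162.6] [0.516 0.316 0.03 ]
side spare_web 0.7 [283.5 301.2] [ 0.39  -0.312  0.03 ]
side spare_web 0.21 [356.9 353.3] [ 0.501 -0.475  0.03 ]
side post_foot 0.93 [332.4 224.6] [ 0.568 -0.027  0.006]
side pad_face 0.68 [316.7 157.2] [0.574 0.199 0.1  ]
side pad_face 0.39 [373.  258.4] [ 0.587 -0.299  0.1  ]
side stand 0.62 [292.5 160.4] [0.53  0.391 0.   ]
side tea_glass 0.8 [381.8 222.7] [ 0.706 -0.04   0.   ]
side jar 0.57 [357.3 353.5] [ 0.511 -0.452  0.   ]
side screwdriver 0.88 [279.6 245.7] [ 0.412 -0.101  0.015]
1.15
```

View pics/zoom0.png

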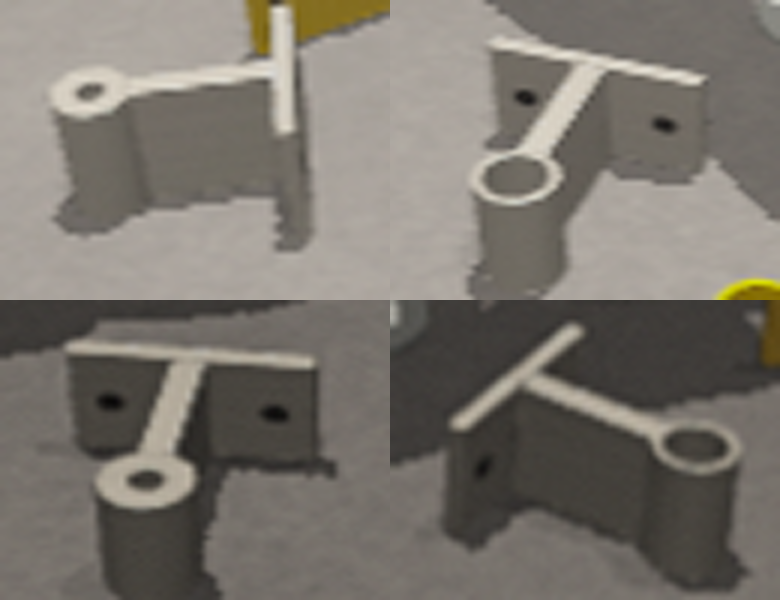

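The wide bore belongs to bracket B, with its tube at scene (261,275) and side (391,264). A's bore is narrow. Next I zoom in to measure the post, plinth and bracket B precisely.

```bash
cat > grid.py <<'E'
import cv2,sys
def z(src,x0,y0,w,h,k,out,step=10):
    a=cv2.imread(src)[y0:y0+h,x0:x0+w]; a=cv2.convertScaleAbs(a,alpha=1.3)
    a=cv2.resize(a,None,fx=k,fy=k,interpolation=cv2.INTER_CUBIC)
    for x in range((x0//step+1)*step,x0+w,step):
        cv2.line(a,(int((x-x0+.5)*k),0),(int((x-x0+.5)*k),6),(0,0,255),1);cv2.putText(a,str(x),(int((x-x0+.5)*k)-10,16),0,.35,(0,0,255),1)
    for y in range((y0//step+1)*step,y0+h,step):
        cv2.line(a,(0,int((y-y0+.5)*k)),(6,int((y-y0+.5)*k)),(0,0,255),1);cv2.putText(a,str(y),(8,int((y-y0+.5)*k)+4),0,.35,(0,0,255),1)
    cv2.imwrite(out,a)
E
python3 - <<'E'
from grid import z
z('pics/scene0.png',340,105,170,115,4.6,'pics/zs.png')
z('pics/side0.png',215,95,150,105,5,'pics/zd.png')
z('pics/scene0.png',290,210,60,45,12,'pics/zp1.png',5)
z('pics/side0.png',305,205,60,45,12,'pics/zp2.png',5)
z('pics/wrist0.png',190,170,100,85,7,'pics/zp3.png')
E
```

```text
(no output)
```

View pics/zs.png

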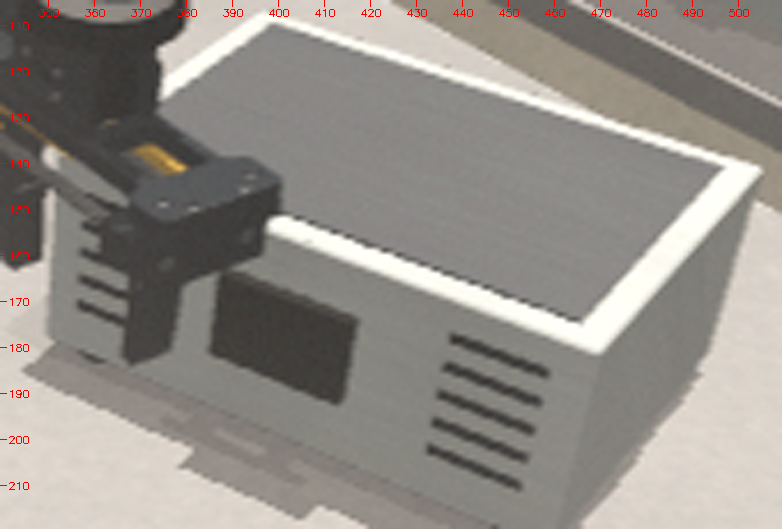

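View pics/zd.png

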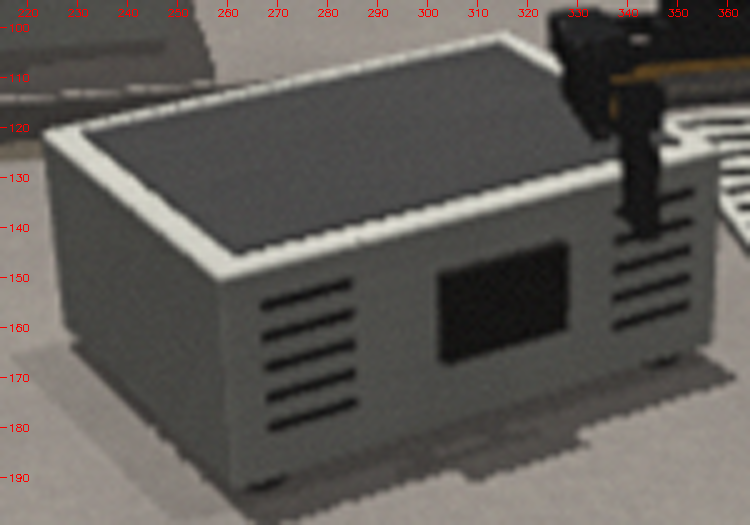

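View pics/zp1.png

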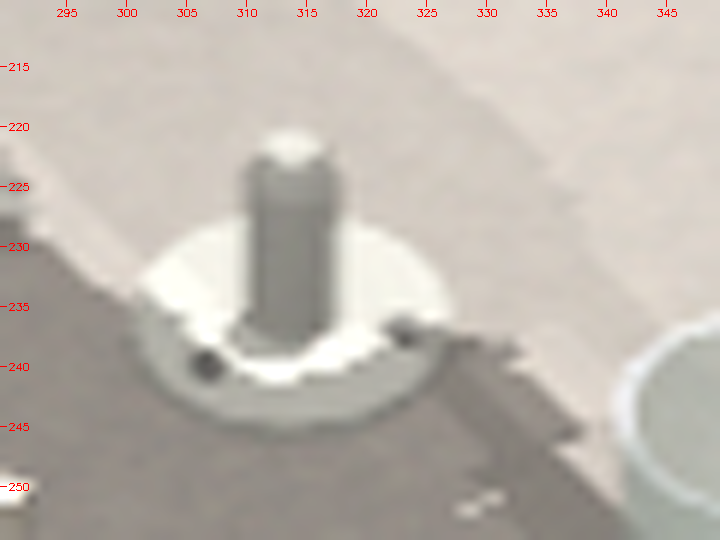

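View pics/zp2.png

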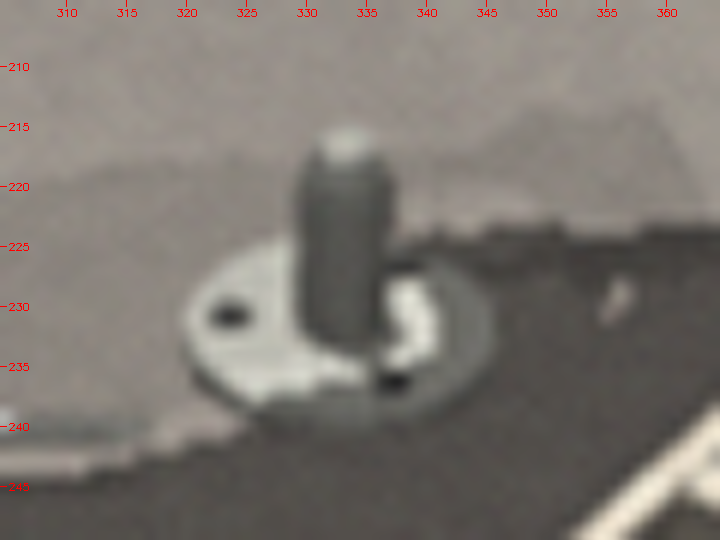

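View pics/zp3.png

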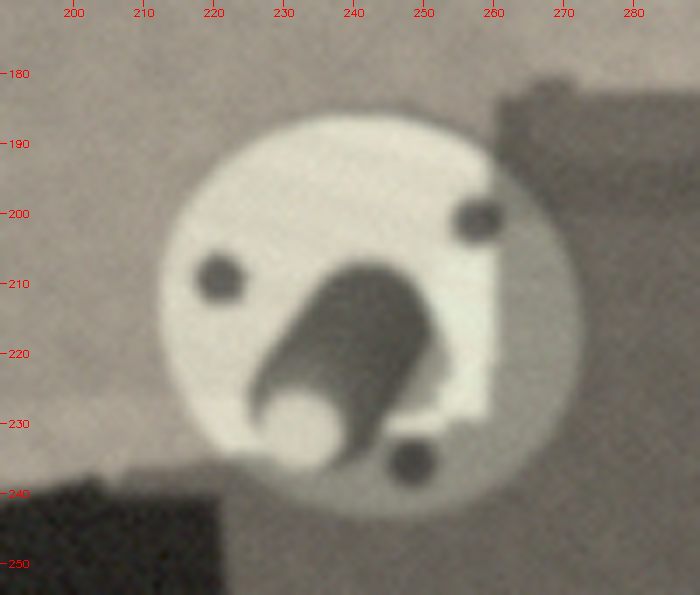

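The plinth corners, pad corners, post and flange are all legible, so I fit poses to them. For bracket B I use its top-face features.

```bash
python3 - <<'E'
from grid import z
z('pics/scene0.png',245,235,60,60,10,'pics/zb1.png',5)
z('pics/side0.png',340,225,65,60,11,'pics/zb2.png',5)
from h import *
from scipy.optimize import least_squares
cs={c:optics.camera_info(c) for c in ['scene','side','wrist']}
# post
obs=[('wrist',(242.2,214.5),.006),('wrist',(232.2,231),.054),('scene',(313.8,235.3),.006),('scene',(313.8,221.5),.054),('side',(332.8,231.7),.006),('side',(333.2,216.7),.054)]
for c,uv,zz in obs: print(c,zz,onz(cs[c],uv,zz)[0].round(4))
# plinth
o={'scene':[((-.13,-.18,.155),(469.7,180.7)),((.13,-.18,.155),(505,141)),((.13,.18,.155),(397.5,107.5)),
  ((-.154,.045,.13),(388.3,163.5)),((-.154,-.045,.13),(416.5,174.5)),((-.154,-.045,.07),(413.5,192)),((-.154,.045,.07),(385.5,181))],
 'side':[((-.13,.18,.155),(258.5,149.5)),((.13,.18,.155),(223.5,120.5)),((.13,-.18,.155),(315.5,101)),((-.13,-.18,.155),(358.3,125)),
  ((-.154,.045,.13),(303,150)),((-.154,-.045,.13),(328,143)),((-.154,-.045,.07),(328,160)),((-.154,.045,.07),(303.3,167.5))]}
def f(p,full=False,cc=('scene','side')):
    x,y,th=p;c,s=np.cos(th),np.sin(th);r=[]
    for k in cc:
        L=np.array([a for a,b in o[k]]);U=np.array([b for a,b in o[k]])
        W=np.c_[x+c*L[:,0]-s*L[:,1],y+s*L[:,0]+c*L[:,1],L[:,2]]
        r.append(proj(cs[k],W)-U)
    return np.vstack(r).ravel()
for cc in [('scene',),('side',),('scene','side')]:
    q=least_squares(lambda p:f(p,cc=cc),[.53,.36,1.57]);p=q.x
    print(cc,p.round(4),np.degrees(p[2]).round(2),'pad',(p[:2]-.154*np.array([np.cos(p[2]),np.sin(p[2])])).round(4))
    print(q.fun.reshape(-1,2).round(1).tolist())
E
```

```text
wrist 0.006 [ 0.5626 -0.0586  0.006 ]
wrist 0.054 [ 0.5624 -0.0597  0.054 ]
scene 0.006 [ 0.5633 -0.0594  0.006 ]
scene 0.054 [ 0.564 -0.06   0.054]
side 0.006 [ 0.5609 -0.0595  0.006 ]
side 0.054 [ 0.5611 -0.0595  0.054 ]
('scene',) [0.5253 0.3547 1.9184] 109.92 pad [0.5777 0.21  ]
[[0.9, 0.2], [1.6, -0.7], [-0.6, -1.8], [-1.2, -0.4], [-0.1, 0.1], [-0.2, 0.8], [-0.6, 0.1]]
('side',) [0.5222 0.3574 1.9188] 109.94 pad [0.5748 0.2127]
[[-0.6, 0.1], [-1.3, -0.1], [0.5, -0.5], [0.9, -1.2], [0.1, -0.2], [0.3, -0.0], [0.0, 0.5], [0.1, 0.2]]
('scene', 'side') [0.5231 0.3565 1.9179] 109.89 pad [0.5755 0.2117]
[[0.7, -0.4], [1.4, -1.1], [-0.6, -2.2], [-1.2, -0.9], [-0.1, -0.5], [-0.2, 0.2], [-0.6, -0.5], [-0.3, 0.2], [-1.0, -0.1], [0.8, -0.5], [1.3, -1.1], [0.4, -0.1], [0.6, 0.1], [0.4, 0.7], [0.4, 0.3]]
```

View pics/zb1.png

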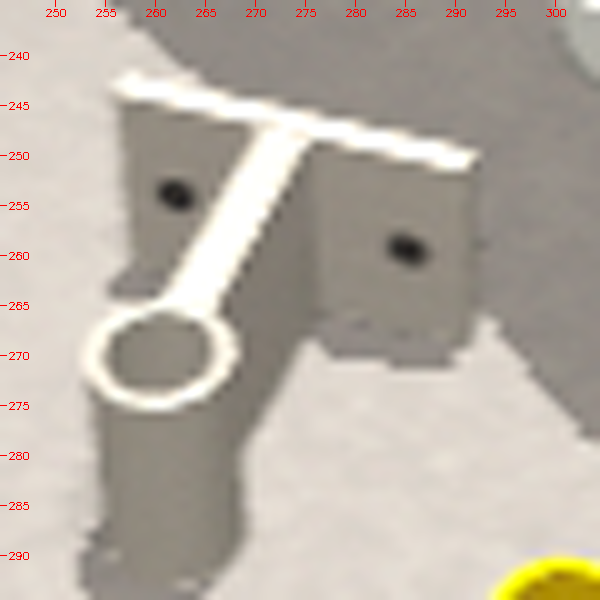

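View pics/zb2.png

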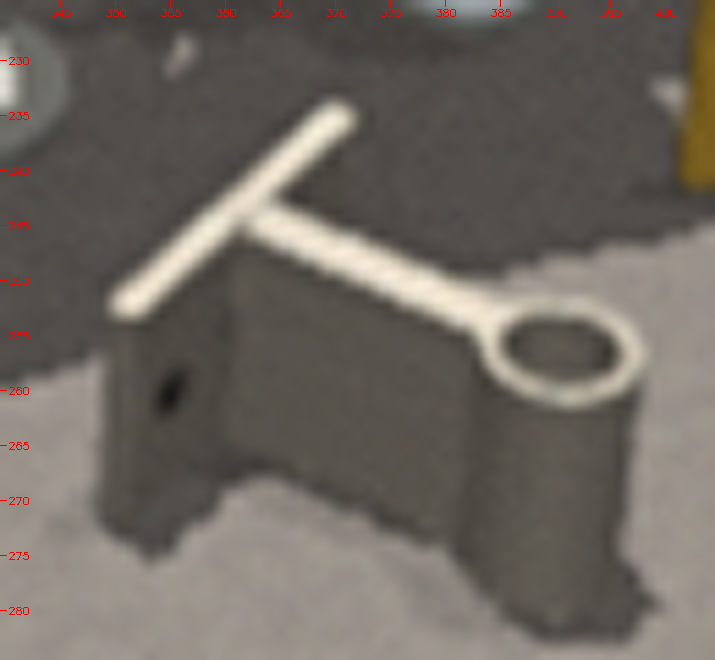

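```bash
python3 - <<'E'
from h import *
from scipy.optimize import least_squares
cs={c:optics.camera_info(c) for c in ['scene','side']}
o={'scene':[(260.5,269.8),(256.3,243.1),(291.5,250.3)],'side':[(390.5,256.3),(350.8,252.2),(371,235)]}
L=np.array([(-.046,0,.06),(.034,.045,.06),(.034,-.045,.06)])
def f(p,cc):
    x,y,th=p;c,s=np.cos(th),np.sin(th)
    W=np.c_[x+c*L[:,0]-s*L[:,1],y+s*L[:,0]+c*L[:,1],L[:,2]]
    return np.vstack([proj(cs[k],W)-np.array(o[k]) for k in cc]).ravel()
for cc in [('scene',),('side',),('scene','side')]:
    q=least_squares(f,[.62,-.22,2.33],args=(cc,));print(cc,q.x.round(4),np.degrees(q.x[2]).round(2),q.fun.round(1))
s=robot.observe()
from scipy.spatial.transform import Rotation as R
w,x,y,z=s['eef_rot'];print(R.from_quat([x,y,z,w]).as_matrix().round(3),s['t'])
E
```

```text
('scene',) [ 0.6205 -0.2196  2.281 ] 130.69 [ 0.1  0.2 -0.2 -0.4  0.1  0.2]
('side',) [ 0.6174 -0.2188  2.2639] 129.71 [ 0.1 -0.  -0.3  0.5  0.2 -0.5]
('scene', 'side') [ 0.6185 -0.2189  2.273 ] 130.23 [-0.2 -0.5 -0.1 -1.1 -0.1 -0.3  0.7 -0.1  0.2  0.5  0.5 -0.6]
[[ 0.  0.  1.]
 [-1. -0.  0.]
 [ 0. -1.  0.]] 1.15
```

Fits: post (0.5625, -0.0595); pad (0.5755, 0.212) with push direction 110°; bracket B (0.6187, -0.219) at yaw 130.3°. Now I hover over B with the jaws across its web.

Request:
arm_command([
  {"slide": [-0.004,-0.0275,-0.008],"rotation": [0,0,0.088],"claw": 0.088},
  {"slide": [-0.004,-0.0275,-0.008],"rotation": [0,0,0.088],"claw": 0.088},
  {"slide": [-0.004,-0.0275,-0.008],"rotation": [0,0,0.088],"claw": 0.088},
  {"slide": [-0.004,-0.0275,-0.008],"rotation": [0,0,0.088],"claw": 0.088},
  {"slide": [-0.004,-0.0275,-0.008],"rotation": [0,0,0.088],"claw": 0.088},
  {"slide": [-0.004,-0.0275,-0.008],"rotation": [0,0,0.088],"claw": 0.088},
  {"slide": [-0.004,-0.027,-0.008],"rotation": [0,0,0.088],"claw": 0.088},
  {"slide": [-0.003,-0.027,-0.008],"rotation": [0,0,0.088],"claw": 0.088},
  {"slide": [0,0,0],"rotation": [0,0,0],"claw": 0.088},
  {"slide": [0,0,0],"rotation": [0,0,0],"claw": 0.088},
  {"slide": [0,0,0],"rotation": [0,0,0],"claw": 0.088},
], newtons=30)

```text
t: 2.07
eef_pos: [0.6193, -0.2181, 0.1918]
eef_rot: [0.642, -0.641, 0.297, -0.297]
wrist_force: [0.4, 0.1, -0.5]
finger_gap: 0.088
```

```bash
cat >> h.py <<'E'
from scipy.spatial.transform import Rotation as Ro
def st():
    s=robot.observe();w,x,y,z=s['eef_rot'];M=Ro.from_quat([x,y,z,w]).as_matrix()
    print('t',round(s['t'],2),'pos',s['eef_pos'].round(4),'jaw yaw',np.degrees(np.arctan2(M[1,2],M[0,2])).round(2),'down',M[:,1].round(3),'F',s['wrist_force'].round(1),'gap',round(s['finger_gap'],4),'j7',s['joint_pos'][6].round(2))
    return s
E
python3 - <<'E'
from h import *
st();ci=optics.camera_info('wrist')
im=optics.get_image('wrist');save('w1',im)
for l in ['bracket_web','bracket_bore','bracket_face']:
    for q in optics.place_of('wrist',l): print(l,q['confidence'],np.round(q['uv'],1))
L=np.array([(-.046,0,.06),(.034,.045,.06),(.034,-.045,.06)])
x,y,th=.6187,-.219,2.274;c,s=np.cos(th),np.sin(th)
print(proj(ci,np.c_[x+c*L[:,0]-s*L[:,1],y+s*L[:,0]+c*L[:,1],L[:,2]]).round(1))
E
```

```text
t 2.07 pos [ 0.6193 -0.2181  0.1918] jaw yaw 40.3 down [ 0.     0.001 -1.   ] F [ 0.4  0.1 -0.5] gap 0.088 j7 0.9
bracket_web 0.96 [317.3 182.5]
bracket_web 0.9 [479.2 247.6]
bracket_web 0.56 [292.3 367.3]
bracket_bore 0.94 [428.9 262.2]
bracket_bore 0.71 [319.5 221.6]
bracket_bore 0.55 [276.  375.6]
bracket_face 0.97 [304.3 335.1]
bracket_face 0.91 [514.1 218.2]
bracket_face 0.75 [318.7 138. ]
[[317.9 247.9]
 [257.  148.5]
 [378.4 148.4]]
```

View pics/w1.png

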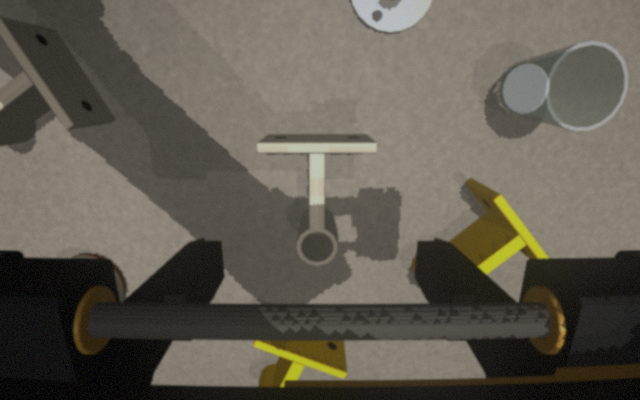

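Prediction and wrist picture agree to about 1.5 px: bore at (317,246), plate at (257–377,147). Descending to grip mid-web.

Request:
arm_command([
  {"slide": [-0.001,0,-0.035],"rotation": [0,0,0],"claw": 0.088},
  {"slide": [0,0,-0.035],"rotation": [0,0,0],"claw": 0.088},
  {"slide": [0,0,-0.035],"rotation": [0,0,0],"claw": 0.088},
  {"slide": [0,0,-0.03],"rotation": [0,0,0],"claw": 0.088},
  {"slide": [0,0,-0.018],"rotation": [0,0,0],"claw": 0.088},
  {"slide": [0,0,-0.008],"rotation": [0,0,0],"claw": 0.088},
  {"slide": [0,0,0],"rotation": [0,0,0],"claw": 0.088},
  {"slide": [0,0,0],"rotation": [0,0,0],"claw": 0.04},
  {"slide": [0,0,0],"rotation": [0,0,0],"claw": 0.025},
  {"slide": [0,0,0],"rotation": [0,0,0],"claw": 0.015},
  {"slide": [0,0,0],"rotation": [0,0,0],"claw": 0.008},
  {"slide": [0,0,0],"rotation": [0,0,0],"claw": 0.0},
], newtons=45)

```text
t: 3.27
eef_pos: [0.6186, -0.2193, 0.0317]
eef_rot: [0.642, -0.642, 0.296, -0.298]
wrist_force: [-0.5, -0.4, 0.0]
finger_gap: 0.0569
```

Request:
arm_command([
  {"slide": [0,0,0],"rotation": [0,0,0],"claw": 0.0},
  {"slide": [0,0,0],"rotation": [0,0,0],"claw": 0.0},
  {"slide": [0,0,0],"rotation": [0,0,0],"claw": 0.0},
  {"slide": [0,0,0],"rotation": [0,0,0],"claw": 0.0},
])

```text
t: 3.6
eef_pos: [0.618, -0.219, 0.0307]
eef_rot: [0.642, -0.642, 0.297, -0.297]
wrist_force: [-0.1, -0.0, -0.6]
finger_gap: 0.0303
```

```bash
python3 - <<'E'
from h import *
st();save('w2',optics.get_image('wrist'))
E
```

```text
t 3.6 pos [ 0.618  -0.219   0.0307] jaw yaw 40.34 down [ 0.  0. -1.] F [-0.1 -0.  -0.6] gap 0.0303 j7 0.88
```

View pics/w2.png

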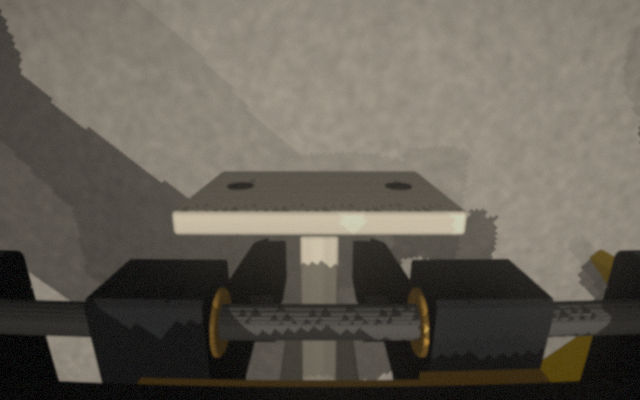

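The fingers are still closing, centred on the web.

Request:
arm_command([
  {"slide": [0,0,0],"rotation": [0,0,0],"claw": 0.0},
  {"slide": [0,0,0],"rotation": [0,0,0],"claw": 0.0},
  {"slide": [0,0,0],"rotation": [0,0,0],"claw": 0.0},
  {"slide": [0,0,0],"rotation": [0,0,0],"claw": 0.0},
  {"slide": [0,0,0],"rotation": [0,0,0],"claw": 0.0},
  {"slide": [0,0,0],"rotation": [0,0,0],"claw": 0.0},
])

```text
t: 4.15
eef_pos: [0.618, -0.219, 0.0307]
eef_rot: [0.642, -0.642, 0.297, -0.297]
wrist_force: [0.0, -0.5, -0.5]
finger_gap: 0.0116
```

```bash
python3 - <<'E'
from h import *
st();ci=optics.camera_info('wrist');save('w3',optics.get_image('wrist'))
from grid import z
z('pics/w3.png',150,150,340,100,2.3,'pics/w3z.png',20)
E
```

```text
t 4.15 pos [ 0.618  -0.219   0.0307] jaw yaw 40.34 down [ 0.  0. -1.] F [ 0.  -0.5 -0.5] gap 0.0116 j7 0.88
```

View pics/w3z.png

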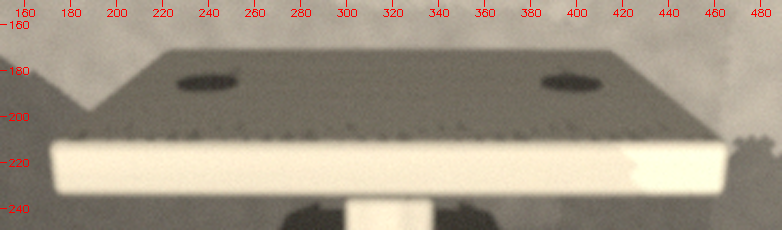

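```bash
python3 - <<'E'
from h import *
s=st();ci=optics.camera_info('wrist')
P=onz(ci,[(171.5,211),(465,211),(174.5,233.5),(463,233.5)],.06)
th=np.radians(130.34);ux=np.array([np.cos(th),np.sin(th)]);uy=np.array([-ux[1],ux[0]])
d=P[:,:2]-s['eef_pos'][:2];print((d@ux).round(4),(d@uy).round(4))
E
```

```text
t 4.2 pos [ 0.618  -0.2189  0.0307] jaw yaw 40.34 down [-0.  0. -1.] F [ 0.3  0.  -1.3] gap 0.0117 j7 0.88
[0.0385 0.0384 0.0312 0.0312] [ 0.0446 -0.0435  0.0446 -0.0437]
```

Grip confirmed: the face is 38.5 mm ahead of the TCP and centred. Lift, turn to yaw 110° and go above the post.

Request:
arm_command([
  {"slide": [0,0,0.02],"rotation": [0,0,0],"claw": 0},
  {"slide": [0,0,0.04],"rotation": [0,0,0],"claw": 0},
  {"slide": [0,0,0.04],"rotation": [0,0,0],"claw": 0},
  {"slide": [-0.009,0.025,0],"rotation": [0,0,-0.0445],"claw": 0},
  {"slide": [-0.009,0.025,0],"rotation": [0,0,-0.0445],"claw": 0},
  {"slide": [-0.009,0.025,0],"rotation": [0,0,-0.0445],"claw": 0},
  {"slide": [-0.009,0.025,0],"rotation": [0,0,-0.0445],"claw": 0},
  {"slide": [-0.009,0.025,0],"rotation": [0,0,-0.0445],"claw": 0},
  {"slide": [-0.009,0.025,0],"rotation": [0,0,-0.0445],"claw": 0},
  {"slide": [-0.009,0.026,0],"rotation": [0,0,-0.0445],"claw": 0},
  {"slide": [-0.008,0.026,0],"rotation": [0,0,-0.0445],"claw": 0},
  {"slide": [0,0,0],"rotation": [0,0,0],"claw": 0},
])

```text
t: 5.2
eef_pos: [0.5447, -0.01, 0.1302]
eef_rot: [0.581, -0.58, 0.406, -0.403]
wrist_force: [0.3, 0.4, -3.7]
finger_gap: 0.0116
```

Request:
arm_command([
  {"slide": [0,0,-0.02],"rotation": [0,0,0],"claw": 0},
  {"slide": [0,0,-0.01],"rotation": [0,0,0],"claw": 0},
  {"slide": [0,0,0],"rotation": [0,0,0],"claw": 0},
  {"slide": [0,0,0],"rotation": [0,0,0],"claw": 0},
])

```text
t: 5.53
eef_pos: [0.5462, -0.0175, 0.1]
eef_rot: [-0.578, 0.579, -0.407, 0.405]
wrist_force: [0.1, 0.4, -3.3]
finger_gap: 0.0118
```

```bash
python3 - <<'E'
from h import *
from grid import z
st()
for c in ['scene','side','wrist']: save(c+'4',optics.get_image(c))
z('pics/scene4.png',275,150,100,100,7.5,'pics/s4z.png')
z('pics/side4.png',285,150,100,100,7.5,'pics/d4z.png')
E
```

```text
t 5.53 pos [ 0.5462 -0.0175  0.1   ] jaw yaw 19.91 down [-0.002 -0.    -1.   ] F [ 0.1  0.4 -3.3] gap 0.0118 j7 0.26
```

View pics/s4z.png

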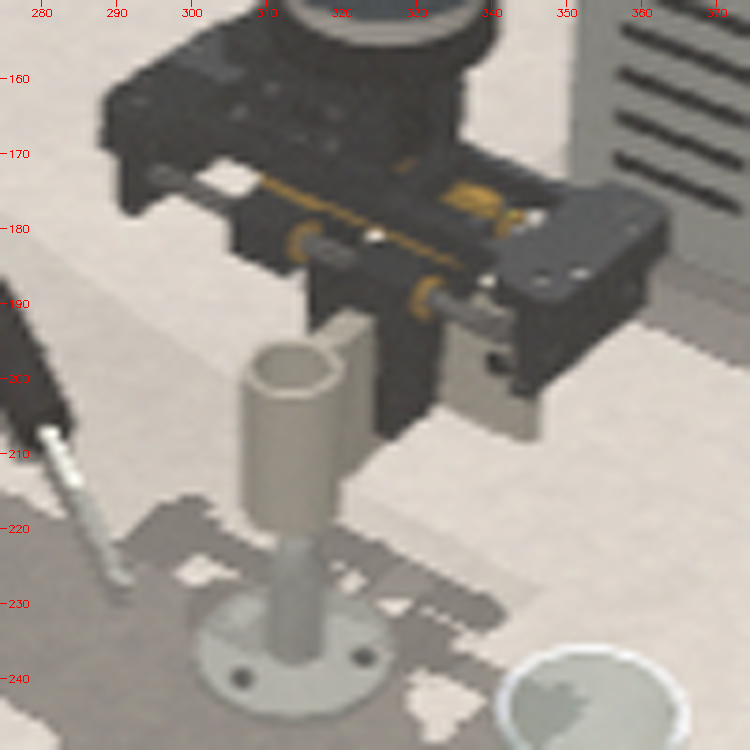

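View pics/d4z.png

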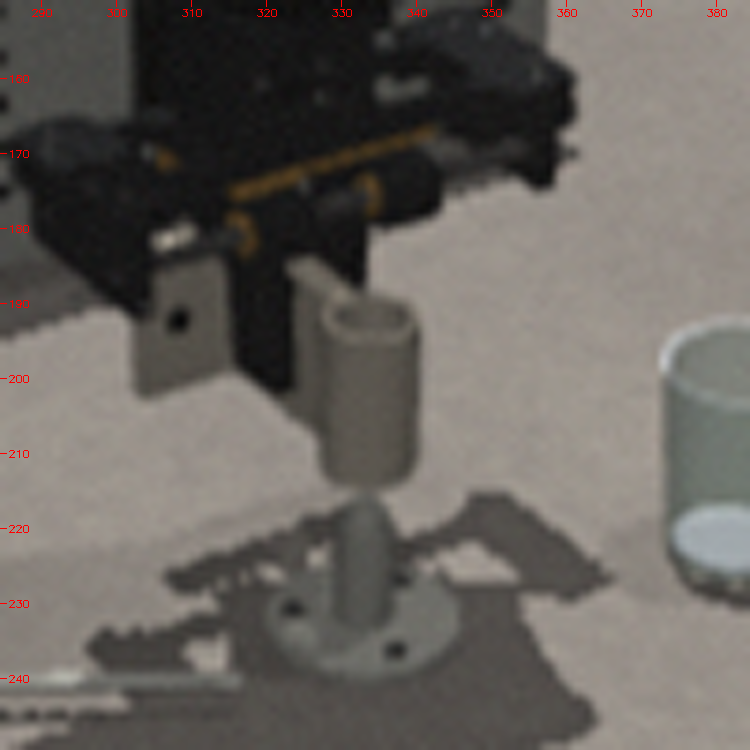

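View pics/wrist4.png

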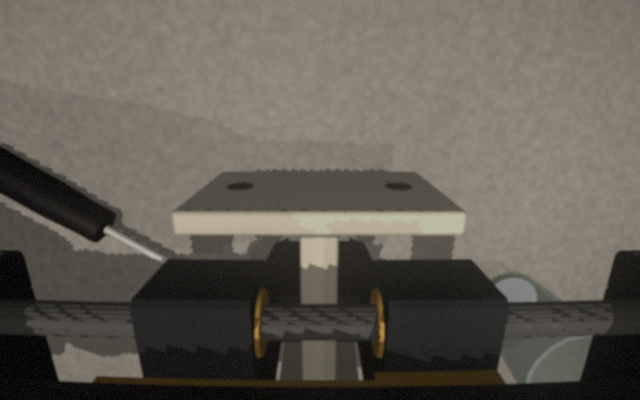

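```bash
python3 - <<'E'
from h import *
a=onz(optics.camera_info('scene'),[(313.5,198.8)],.1293)[0];b=onz(optics.camera_info('side'),[(333.7,191.8)],.1293)[0]
print(a.round(4),b.round(4),'d',[.5637-a[0],-.0597-a[1]],[.561-b[0],-.0595-b[1]])
p=np.array([.5462,-.0175])-.0452*np.array([np.cos(np.radians(109.91)),np.sin(np.radians(109.91))]);print(p)
# lateral check: axis line of tube bottom & post
for c in ['scene','side']:
    ci=optics.camera_info(c);print(c,proj(ci,[[p[0],p[1],.1293],[p[0],p[1],.0693],[.5625,-.0595,.054],[.5625,-.0595,.006]]).round(1).tolist())
E
```

```text
[ 0.5662 -0.0626  0.1293] [ 0.5611 -0.0591  0.1293] d [np.float64(-0.002486564519037171), np.float64(0.0028861236656610167)] [np.float64(-0.00012529498514413095), np.float64(-0.00040790011739311183)]
[ 0.56159257 -0.05999834]
scene [[313.4, 197.5], [313.3, 216.4], [313.7, 221.1], [313.6, 235.2]]
side [[334.0, 192.0], [333.5, 211.9], [333.7, 216.6], [333.4, 231.6]]
```

The bore axis and the post axis agree within about 1 mm in both views: tube x about 313.5 (scene) and 333.7 (side), the same as the post. Descending gently.

Request:
arm_command([
  {"slide": [0.0005,0.0002,-0.008],"rotation": [0,0,0],"claw": 0},
  {"slide": [0,0,-0.008],"rotation": [0,0,0],"claw": 0},
  {"slide": [0,0,-0.006],"rotation": [0,0,0],"claw": 0},
  {"slide": [0,0,-0.006],"rotation": [0,0,0],"claw": 0},
  {"slide": [0,0,0],"rotation": [0,0,0],"claw": 0},
])

```text
t: 6.1
eef_pos: [0.5464, -0.0168, 0.0711]
eef_rot: [-0.578, 0.58, -0.407, 0.405]
wrist_force: [-0.6, -0.1, -3.6]
finger_gap: 0.0117
```

Request:
arm_command([
  {"slide": [0,0,-0.008],"rotation": [0,0,0],"claw": 0},
  {"slide": [0,0,-0.008],"rotation": [0,0,0],"claw": 0},
  {"slide": [0,0,-0.008],"rotation": [0,0,0],"claw": 0},
  {"slide": [0,0,-0.006],"rotation": [0,0,0],"claw": 0},
  {"slide": [0,0,0],"rotation": [0,0,0],"claw": 0},
  {"slide": [0,0,0],"rotation": [0,0,0],"claw": 0},
])

```text
t: 6.6
eef_pos: [0.5471, -0.0168, 0.0422]
eef_rot: [-0.579, 0.579, -0.406, 0.406]
wrist_force: [-0.1, -0.1, -4.0]
finger_gap: 0.0117
```

Request:
arm_command([
  {"slide": [0,0,-0.002],"rotation": [0,0,0],"claw": 0},
  {"slide": [0,0,-0.002],"rotation": [0,0,0],"claw": 0},
  {"slide": [0,0,-0.001],"rotation": [0,0,0],"claw": 0},
  {"slide": [0,0,0],"rotation": [0,0,0],"claw": 0},
  {"slide": [0,0,0],"rotation": [0,0,0],"claw": 0},
])

```text
t: 7.02
eef_pos: [0.5475, -0.0168, 0.0378]
eef_rot: [0.579, -0.579, 0.406, -0.406]
wrist_force: [0.1, -0.7, -2.9]
finger_gap: 0.0116
```

Request:
arm_command([
  {"slide": [0,0,-0.001],"rotation": [0,0,0],"claw": 0},
  {"slide": [0,0,-0.0005],"rotation": [0,0,0],"claw": 0},
  {"slide": [0,0,-0.0005],"rotation": [0,0,0],"claw": 0},
  {"slide": [0,0,0],"rotation": [0,0,0],"claw": 0},
  {"slide": [0,0,0],"rotation": [0,0,0],"claw": 0},
])

```text
t: 7.43
eef_pos: [0.5477, -0.0168, 0.0365]
eef_rot: [0.579, -0.579, 0.406, -0.406]
wrist_force: [-2.3, 0.4, 6.4]
finger_gap: 0.0117
```

The upward force rose from -3 to +6 N at z = 0.0365 (0.0367 expected), which means it is seated. I'll check the picture before lifting.

```bash
python3 - <<'E'
from h import *
from grid import z
st()
for c in ['scene','side']: save(c+'5',optics.get_image(c))
a=cv2.imread('pics/scene5.png')[180:250,280:360];b=cv2.imread('pics/side5.png')[180:250,295:375]
cv2.imwrite('pics/s5.png',cv2.convertScaleAbs(cv2.resize(np.hstack([a,b]),None,fx=5,fy=5,interpolation=2),alpha=1.3))
E
```

```text
t 7.43 pos [ 0.5477 -0.0168  0.0365] jaw yaw 19.94 down [ 0. -0. -1.] F [-2.3  0.4  6.4] gap 0.0117 j7 0.25
```

View pics/s5.png

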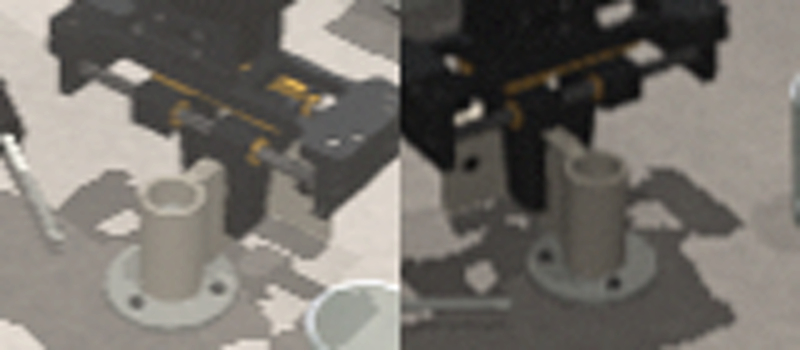

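Fully down on the flange in both views. Lift off and go to a standoff about 30 mm before the pad at final height.

Request:
arm_command([
  {"slide": [0,0,0.01],"rotation": [0,0,0],"claw": 0},
  {"slide": [0,0,0.015],"rotation": [0,0,0],"claw": 0},
  {"slide": [0,0,0.02],"rotation": [0,0,0],"claw": 0},
  {"slide": [0,0,0.02],"rotation": [0,0,0],"claw": 0},
  {"slide": [0,0,0],"rotation": [0,0,0],"claw": 0},
  {"slide": [0,0,0],"rotation": [0,0,0],"claw": 0},
  {"slide": [0.006,0.02,0],"rotation": [0,0,0],"claw": 0},
  {"slide": [0.009,0.03,0],"rotation": [0,0,0],"claw": 0},
  {"slide": [0.009,0.03,0],"rotation": [0,0,0],"claw": 0},
  {"slide": [0.009,0.03,0],"rotation": [0,0,0],"claw": 0},
  {"slide": [0.009,0.03,0],"rotation": [0,0,0],"claw": 0},
  {"slide": [0.009,0.024,0],"rotation": [0,0,0],"claw": 0},
])

```text
t: 8.53
eef_pos: [0.5975, 0.1501, 0.0989]
eef_rot: [-0.579, 0.58, -0.406, 0.405]
wrist_force: [0.9, -0.5, -3.6]
finger_gap: 0.0114
```

Request:
arm_command([
  {"slide": [0,0,0],"rotation": [0,0,0],"claw": 0},
  {"slide": [0,0,0],"rotation": [0,0,0],"claw": 0},
  {"slide": [0,0,0],"rotation": [0,0,0],"claw": 0},
  {"slide": [0,0,0],"rotation": [0,0,0],"claw": 0},
])

```text
t: 8.87
eef_pos: [0.5977, 0.1452, 0.0997]
eef_rot: [-0.578, 0.58, -0.407, 0.406]
wrist_force: [-0.8, 1.0, -3.2]
finger_gap: 0.0119
```

```bash
python3 - <<'E'
from h import *
from grid import z
st()
for c in ['scene','side','wrist']: save(c+'6',optics.get_image(c))
z('pics/scene6.png',340,120,110,90,7,'pics/s6z.png')
z('pics/side6.png',255,100,120,90,6.5,'pics/d6z.png')
E
```

```text
t 8.87 pos [0.5977 0.1452 0.0997] jaw yaw 19.84 down [-0.002 -0.002 -1.   ] F [-0.8  1.  -3.2] gap 0.0119 j7 -0.0
```

View pics/s6z.png

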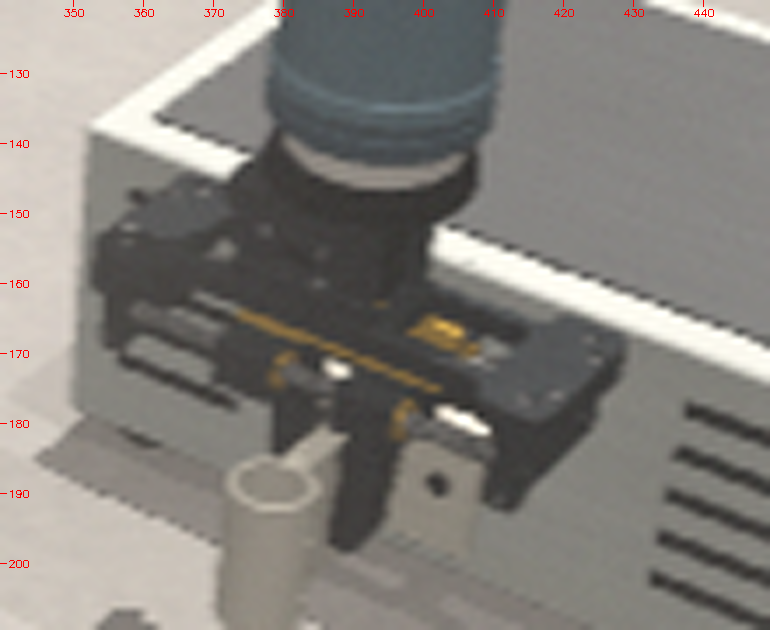

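View pics/d6z.png

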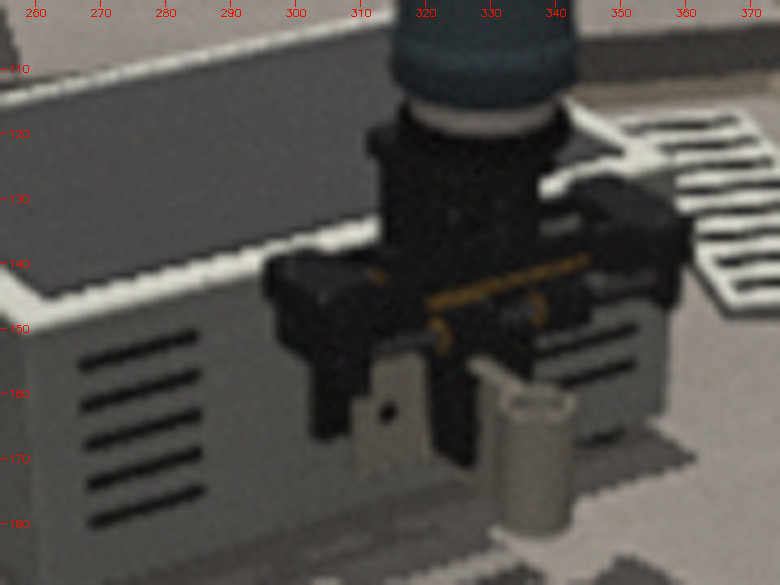

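View pics/wrist6.png

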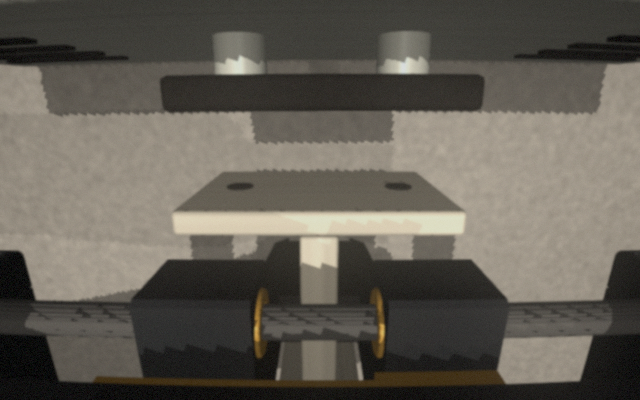

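The wrist view shows the pad (161–484, about row 75–110) against the plate (172–465, row 211). I measure the offset and yaw from it.

```bash
python3 - <<'E'
from grid import z
z('pics/wrist6.png',150,60,350,60,2.28,'pics/w6z.png',20)
z('pics/wrist6.png',150,60,40,60,10,'pics/w6l.png',5)
z('pics/wrist6.png',460,60,40,60,10,'pics/w6r.png',5)
import cv2,numpy as np
cv2.imwrite('pics/w6lr.png',np.hstack([cv2.convertScaleAbs(cv2.imread('pics/w6l.png'),alpha=1.5),cv2.convertScaleAbs(cv2.imread('pics/w6r.png'),alpha=1.5)])[:600])
E
```

```text
(no output)
```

View pics/w6lr.png

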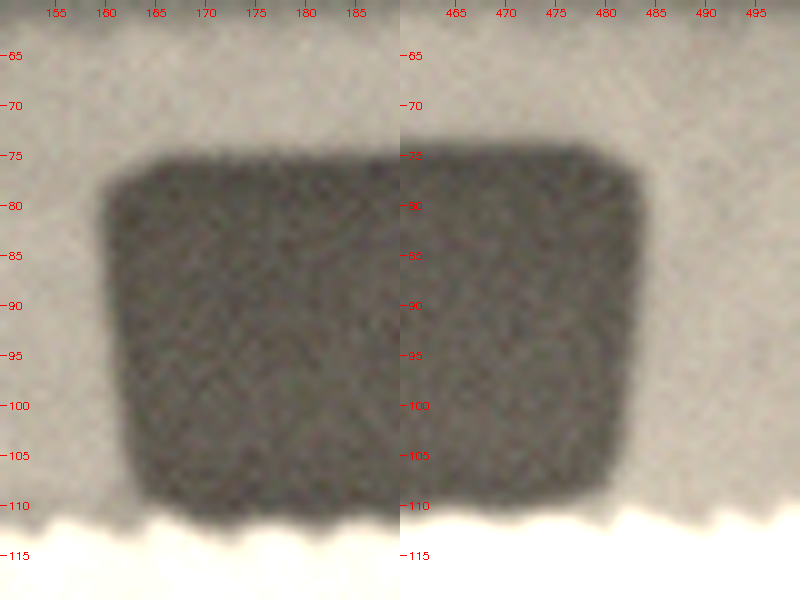

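```bash
python3 - <<'E'
from h import *
s=st();ci=optics.camera_info('wrist')
R=np.array(ci['R']);print('cam fwd',R[2].round(3))
th=np.radians(109.84);u=np.array([np.cos(th),np.sin(th)]);v=np.array([-u[1],u[0]])
def loc(uv,z=.13): d=onz(ci,uv,z)[:,:2]-s['eef_pos'][:2];return np.c_[d@u,d@v].round(4)
print('pad back',loc([(160,75.5),(484,74.3)]),'pad front',loc([(164,111.3),(480.3,110.2)]),'mid',loc([(161.7,92),(482.3,92)]))
print('plate',loc([(171.7,211),(465,211),(174.5,233.5),(463,233.5)],.129))
E
```

```text
t 9.02 pos [0.5983 0.1458 0.1005] jaw yaw 19.84 down [-0.001 -0.001 -1.   ] F [-0.6 -0.5 -3.5] gap 0.0115 j7 -0.0
cam fwd [ 0.094 -0.263 -0.96 ]
pad back [[ 0.0772  0.0434]
 [ 0.0774 -0.0444]] pad front [[ 0.0676  0.0433]
 [ 0.0679 -0.0445]] mid [[ 0.0728  0.0434]
 [ 0.0728 -0.0445]]
plate [[ 0.0382  0.0449]
 [ 0.0381 -0.0438]
 [ 0.0309  0.0449]
 [ 0.0308 -0.0441]]
```

The pad sits 1 mm to the right of the plate and about 0.2° off in yaw, with a 29.5 mm gap. Correct that and approach.

Request:
arm_command([
  {"slide": [-0.0004,0.0045,0.0005],"rotation": [0,0,0.004],"claw": 0},
  {"slide": [-0.0017,0.0046,0],"rotation": [0,0,0],"claw": 0},
  {"slide": [-0.0017,0.0046,0],"rotation": [0,0,0],"claw": 0},
  {"slide": [-0.0017,0.0046,0],"rotation": [0,0,0],"claw": 0},
  {"slide": [-0.0017,0.0046,0],"rotation": [0,0,0],"claw": 0},
  {"slide": [0,0,0],"rotation": [0,0,0],"claw": 0},
  {"slide": [0,0,0],"rotation": [0,0,0],"claw": 0},
  {"slide": [0,0,0],"rotation": [0,0,0],"claw": 0},
])

```text
t: 9.68
eef_pos: [0.5913, 0.1699, 0.1012]
eef_rot: [-0.58, 0.58, -0.405, 0.405]
wrist_force: [-1.2, 0.1, -3.5]
finger_gap: 0.0118
```

```bash
python3 - <<'E'
from h import *
from grid import z
s=st();ci=optics.camera_info('wrist');save('w7',optics.get_image('wrist'))
z('pics/w7.png',150,130,340,110,2.3,'pics/w7z.png',20)
import numpy as np
a=cv2.imread('pics/w7.png');l=cv2.resize(a[140:240,150:200],None,fx=6,fy=6,interpolation=2);r=cv2.resize(a[140:240,440:490],None,fx=6,fy=6,interpolation=2)
z('pics/w7.png',150,140,60,100,6,'pics/a.png',5);z('pics/w7.png',430,140,60,100,6,'pics/b.png',5)
cv2.imwrite('pics/w7lr.png',np.hstack([cv2.imread('pics/a.png'),cv2.imread('pics/b.png')]))
E
```

```text
t 9.68 pos [0.5913 0.1699 0.1012] jaw yaw 20.17 down [ 0. -0. -1.] F [-1.2  0.1 -3.5] gap 0.0118 j7 -0.04
```

View pics/w7lr.png

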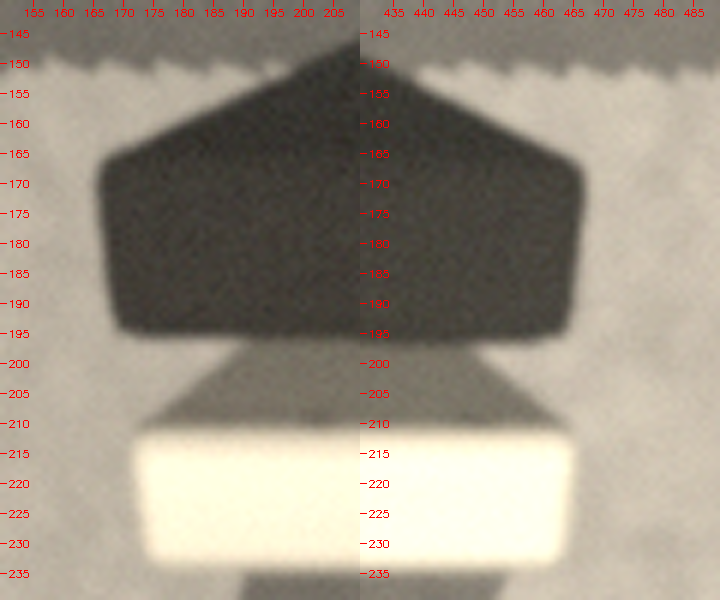

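```bash
python3 - <<'E'
from h import *
s=st();ci=optics.camera_info('wrist')
th=np.radians(110.17);u=np.array([np.cos(th),np.sin(th)]);v=np.array([-u[1],u[0]])
def loc(uv,z): d=onz(ci,uv,z)[:,:2]-s['eef_pos'][:2];return np.c_[d@u,d@v].round(4)
print('pad front',loc([(169,195.7),(465,196.3)],.13),'back',loc([(166,167),(467.3,166.5)],.13))
print('plate',loc([(171.7,211),(465.3,211),(174.5,233.5),(463.3,233.5)],.1305))
E
```

```text
t 9.73 pos [0.5914 0.1697 0.1012] jaw yaw 20.15 down [ 0. -0. -1.] F [ 0.5  0.2 -3.6] gap 0.0113 j7 -0.04
pad front [[ 0.0431  0.045 ]
 [ 0.0428 -0.0432]] back [[ 0.0518  0.0449]
 [ 0.0518 -0.0428]]
plate [[ 0.0384  0.0446]
 [ 0.0383 -0.0436]
 [ 0.0312  0.0446]
 [ 0.0311 -0.0438]]
```

Request:
arm_command([
  {"slide": [-0.0011,0.0018,-0.0004],"rotation": [0,0,-0.002],"claw": 0},
  {"slide": [-0.0007,0.0019,0],"rotation": [0,0,0],"claw": 0},
  {"slide": [-0.0007,0.0019,0],"rotation": [0,0,0],"claw": 0},
  {"slide": [-0.0007,0.0019,0],"rotation": [0,0,0],"claw": 0},
  {"slide": [0,0,0],"rotation": [0,0,0],"claw": 0},
  {"slide": [0,0,0],"rotation": [0,0,0],"claw": 0},
  {"slide": [0,0,0],"rotation": [0,0,0],"claw": 0},
])

```text
t: 10.32
eef_pos: [0.5884, 0.1764, 0.1008]
eef_rot: [-0.579, 0.58, -0.405, 0.406]
wrist_force: [1.0, -5.9, -4.4]
finger_gap: 0.0118
```

```bash
python3 - <<'E'
from h import *
u=np.array([-.345,.939]);
for i in range(3):
    s=st();print('push',-(s['wrist_force'][:2]@u).round(2));optics.get_image('wrist')
print(s['wrist_torque'])
E
```

```text
t 10.32 pos [0.5884 0.1764 0.1008] jaw yaw 20.0 down [ 0.    -0.001 -1.   ] F [ 1.  -5.9 -4.4] gap 0.0118 j7 -0.05
push 5.86
t 10.37 pos [0.5884 0.1764 0.1007] jaw yaw 20.0 down [ 0.    -0.001 -1.   ] F [ 1.6 -5.  -4.8] gap 0.0116 j7 -0.05
push 5.26
t 10.42 pos [0.5884 0.1764 0.1007] jaw yaw 20.0 down [ 0.    -0.001 -1.   ] F [ 1.9 -3.8 -3.5] gap 0.0115 j7 -0.05
push 4.2
[-0.85398548 -0.29963587  0.00482389]
```

Request:
arm_command([
  {"slide": [-0.0004,0.001,0],"rotation": [0,0,0],"claw": 0},
  {"slide": [-0.0004,0.001,0],"rotation": [0,0,0],"claw": 0},
  {"slide": [-0.0003,0.001,0],"rotation": [0,0,0],"claw": 0},
  {"slide": [0,0,0],"rotation": [0,0,0],"claw": 0},
  {"slide": [0,0,0],"rotation": [0,0,0],"claw": 0},
  {"slide": [0,0,0],"rotation": [0,0,0],"claw": 0},
  {"slide": [0,0,0],"rotation": [0,0,0],"claw": 0},
])

```text
t: 11.05
eef_pos: [0.5878, 0.1781, 0.1008]
eef_rot: [-0.578, 0.58, -0.405, 0.407]
wrist_force: [2.8, -7.1, -3.6]
finger_gap: 0.0115
```

```bash
python3 - <<'E'
from h import *
from grid import z
u=np.array([-.345,.939]);P=[]
for i in range(8):
    s=robot.observe();P.append(-(s['wrist_force'][:2]@u));im=optics.get_image('wrist')
st();print(np.round(P,1),np.mean(P));save('w8',im)
save('scene8',optics.get_image('scene'));save('side8',optics.get_image('side'))
z('pics/w8.png',150,120,340,130,2.3,'pics/w8z.png',20)
z('pics/w8.png',150,140,60,100,6,'pics/a.png',5);z('pics/w8.png',430,140,60,100,6,'pics/b.png',5)
cv2.imwrite('pics/w8lr.png',np.hstack([cv2.imread('pics/a.png'),cv2.imread('pics/b.png')]))
E
```

```text
t 11.45 pos [0.5878 0.1781 0.1008] jaw yaw 19.95 down [ 0.001 -0.003 -1.   ] F [ 2.8 -7.5 -3.9] gap 0.0116 j7 -0.06
[7.6 7.7 8.  7.3 8.3 8.7 8.1 9.5] 8.179028450784095
```

View pics/w8lr.png

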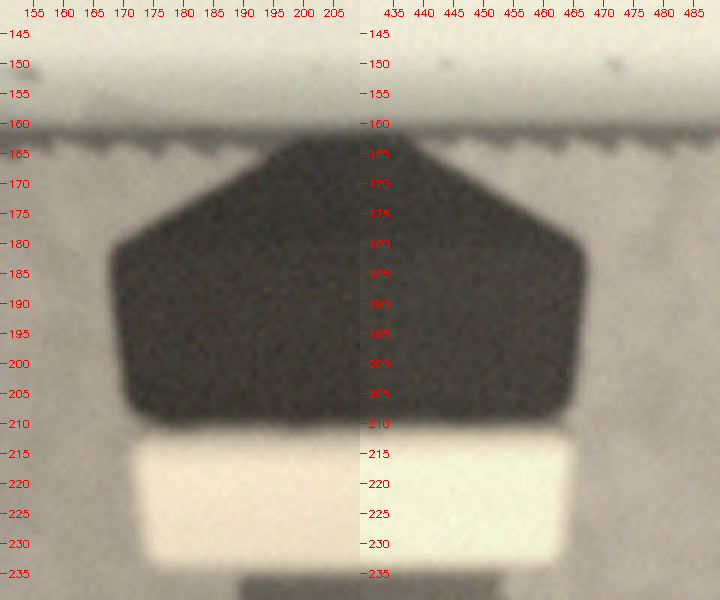

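View pics/w8.png

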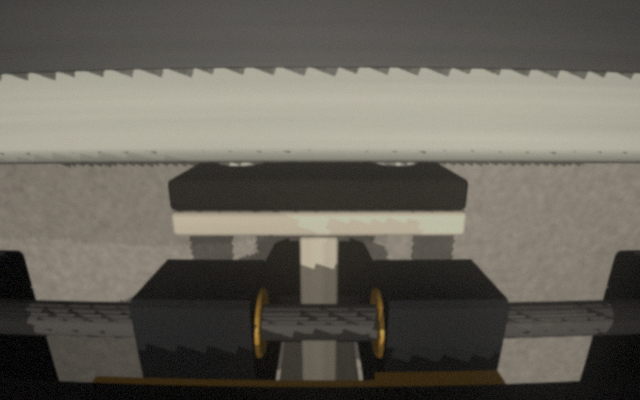

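The plate is flush and centred, with pad and plate centres at 317.8 and 318.5 px. Push is about 8 N with a 0.17° sag tilt. Add a last bit of push and a tilt correction.

Request:
arm_command([
  {"slide": [-0.0004,0.0009,0],"rotation": [0.002,0,0],"claw": 0},
  {"slide": [-0.0003,0.0009,0],"rotation": [0.0015,0,0],"claw": 0},
  {"slide": [0,0,0],"rotation": [0,0,0],"claw": 0},
  {"slide": [0,0,0],"rotation": [0,0,0],"claw": 0},
  {"slide": [0,0,0],"rotation": [0,0,0],"claw": 0},
  {"slide": [0,0,0],"rotation": [0,0,0],"claw": 0},
  {"slide": [0,0,0],"rotation": [0,0,0],"claw": 0},
  {"slide": [0,0,0],"rotation": [0,0,0],"claw": 0},
])

```text
t: 12.22
eef_pos: [0.5874, 0.1791, 0.1007]
eef_rot: [0.579, -0.579, 0.406, -0.406]
wrist_force: [3.7, -8.4, -3.8]
finger_gap: 0.0117
```

```bash
cat > m.py <<'E'
from h import *
u=np.array([-.345,.939]);P=[]
for i in range(10):
    s=robot.observe();P.append(-(s['wrist_force'][:2]@u));im=optics.get_image('wrist')
st();print(np.round(P,1),np.mean(P));save('w9',im)
save('scene9',optics.get_image('scene'));save('side9',optics.get_image('side'))
a=cv2.imread('pics/scene9.png')[130:220,330:450];b=cv2.imread('pics/side9.png')[110:200,270:390]
cv2.imwrite('pics/s9.png',cv2.convertScaleAbs(cv2.resize(np.hstack([a,b]),None,fx=3.3,fy=3.3,interpolation=2),alpha=1.3))
E
python3 m.py
```

```text
t 12.72 pos [0.5874 0.1791 0.1007] jaw yaw 19.92 down [ 0.001  0.    -1.   ] F [ 3.9 -8.9 -4.5] gap 0.0118 j7 -0.06
[9.1 9.4 9.5 9.6 9.6 9.6 9.4 8.8 9.5 9.9] 9.449208216753373
```

View pics/s9.png

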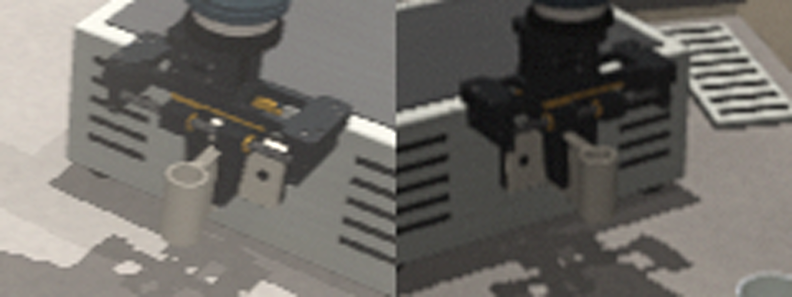

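View pics/w9.png

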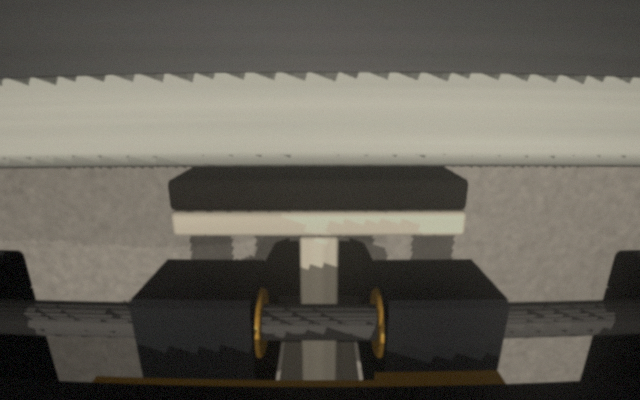

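Push is steady at about 9.5 N, with a pad sink of about 5.6 mm from travel. It is upright (tilt under 0.1°), centred and still gripped, so I hand in.

```bash
python3 - <<'E'
from h import *
print(ticket.hand_in());st()
E
```

```text
the job is handed in; nothing more can be done
None
the job is handed in; nothing more can be done
```

The job is handed in with the arm still gripping and pressing; no verdict was reported.

- **Fit on the post:** I took the grey bracket with the wide bore and slid its socket down over the stub post. It seated at TCP z 36.5 mm (36.7 expected), with the wrist force rising about 10 N, and both pictures showed it resting on the flange. I then lifted it off.
- **Hold on the pad:** In the last wrist picture the plate was flat on the pad and centred to about 0.2–0.3 mm. Tilt was under 0.1° and yaw matched within about 0.2°. The underside was about 70 mm above the counter.
- **Push:** The force was steady at 9.4 N (mean of 10 readings). The pad sink was about 5.6 mm, worked out from arm travel, so well short of its 12 mm stop. The finger gap was 11.8 mm on the 12 mm web.
- **Time:** About 13 s had passed on the robot's clock.

**Less certain:** The match in height comes from the measured TCP height and the given pad height, because neither camera sees the pad's lower edge once the bracket is on it. In one early look the networks put the post up to 35 mm apart between cameras, so I located it from the pictures by hand instead. All three cameras then agreed to about 3 mm.

I never steered near the other bracket, the tea glass, the jar or the screwdriver. I did not do a separate final check on them.

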